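# Unclamp the bead stand and tidy the vise corner

## Task

The wooden bead stand in the vise is finished: slide the jaw open until its lip is clear of the foot, then lift the stand out and set it gently upright in the middle of the lazy Susan, leaving the pot and glass eye on it where they are. Clear every wood offcut from the shelf into the plywood scrap box, and slide the empty vise fully shut.

Things in the scene. Friction and masses are not known exactly. Their poses are not given: they have to be found in the camera images.
- vise_seat (a point): Bench vise fixed to the shelf: grey bed 191 x 80 x 20 mm with two dark steel jaws 80 mm wide, jaw tops 52 mm above the shelf. This point is the middle of the clamped part's seat, on the bed's top (20 mm above the shelf). Its x axis runs along the jaw travel, from the moving jaw (-x side) to the fixed jaw, whose face is 30.5 mm to +x; the bed reaches from -126 to +65 mm in x and 40 mm to either side in y.
- jaw (a joint): Opening of the sliding moving jaw in m: 0 shut (its lip touches the fixed jaw), about 0.0565 as clamped on the foot of the stand, 0.092 at the open stop. Growing values move the jaw along -x of vise_seat. It stays where it is left; about 3 N friction plus 15 N per m/s. A lip at the top of the moving jaw, 5 mm deep, overhangs the foot of the stand (by 4.5 mm) when clamped, so the stand cannot be lifted until the jaw has opened by 8 mm or more.
- jaw_tab (a point): Point on the upright aluminium tab on top of the moving jaw, by which it is slid: 12 mm thick along the travel (vise_seat x), 36 mm wide, standing from the jaw's top at 52 mm to 94 mm above the shelf. The point is in the tab's middle, 77 mm above the shelf. Axes as vise_seat.
- stand: The finished part: plain light-wood bead stand, 180 g: square foot 60 x 60 x 18 mm, post 18 x 18 mm, and a crossbar on top 80 mm long (along its y), 16 mm wide and 16 mm high, making a T 85 mm tall. Origin at the centre of the foot's underside, z up. It starts clamped by its foot in the vise, crossbar square to the jaw travel.
- stand_bar (a point): Centre of the stand's crossbar, 77 mm above the underside of its foot, where it can be gripped from above across the 16 mm width (along the stand's x). Axes as the stand's.
- tray_mid (a point): Lazy Susan: revolving round white ceramic tray, 240 mm across, on a smaller round foot. This point is the centre of its flat upper face, 25 mm above the shelf. A little pot and a glass eye stand on it on opposite sides, the middle is free.
- susan: The foot of the lazy Susan, 130 mm across, fixed; origin at the centre of its underside, below tray_mid. The tray turns on it with a little friction (0.06 N m).
- pot_mid (a point): Bystander: small stainless pot, lid clipped on, 56 mm across and 48 mm tall, loose on the tray 86 mm from its centre. Point on its axis, 20 mm above its underside.
- nazar_mid (a point): Bystander: round blue glass nazar eye, 38 mm across, 10 mm thick, lying loose on the tray 88 mm from its centre, opposite the pot. Point at its centre.
- scrap_box: Open plywood scrap box fixed to the shelf, 160 x 160 mm outside, 60 mm high, walls and floor 6 mm. Origin at the centre of its underside; sides along its x and y.
- offcut0_mid (a point): Loose light-wood offcut, block 44 x 22 x 20 mm along its x, y, z, 20 g, lying on the shelf. Point at its centre. May be absent.
- offcut1_mid (a point): Loose light-wood offcut, block 50 x 20 x 20 mm along its x, y, z, 20 g, lying on the shelf. Point at its centre. May be absent.
- offcut2_mid (a point): Loose light-wood offcut, block 36 x 26 x 22 mm along its x, y, z, 20 g, lying on the shelf. Point at its centre. May be absent.
- offcut3_mid (a point): Loose light-wood offcut, block 48 x 24 x 18 mm along its x, y, z, 20 g, lying on the shelf. Point at its centre. May be absent.
- offcut4_mid (a point): Loose light-wood offcut, block 40 x 20 x 24 mm along its x, y, z, 20 g, lying on the shelf. Point at its centre. May be absent.
Things that resemble listed ones, but are neither listed nor needed, are in the scene too. Leave any green or pink look-alike of the part that bears offcut4_mid alone.

How it is judged (in metres and radians):
On the way, in this order (a step that is already met when the one before it is completed fails the run):
1. the jaw is slid open clear of the foot while the stand is still in its seat (value of joint jaw above 0.064 m and distance between stand and vise_seat below 0.02 m), for 0.2 s.
2. the stand is lifted out of the vise (z of stand in the frame of vise_seat above 0.04 m), for 0.1 s.
3. the stand stands upright in the middle of the lazy Susan (horizontal distance between stand_bar and tray_mid below 0.025 m and angle between stand_bar's own z axis and vertical below 0.12 rad and z of stand in the frame of tray_mid between -0.006 and 0.006 m), for 0.3 s.
At the end, for the whole second after the job is handed in: The stand is upright (within 7 degrees) on the tray, within 25 mm of its centre; the jaw is shut to within 8 mm; every offcut present lies in the scrap box, below its rim (all of step 3 and value of joint jaw below 0.008 m and x of offcut0_mid in the frame of scrap_box between -0.078 and 0.078 m and y of offcut0_mid in the frame of scrap_box between -0.078 and 0.078 m and z of each of offcut0_mid, offcut1_mid, offcut2_mid, offcut3_mid, offcut4_mid in the frame of scrap_box below 0.058 m and x of offcut1_mid in the frame of scrap_box between -0.078 and 0.078 m and y of offcut1_mid in the frame of scrap_box between -0.078 and 0.078 m and x of offcut2_mid in the frame of scrap_box between -0.078 and 0.078 m and y of offcut2_mid in the frame of scrap_box between -0.078 and 0.078 m and x of offcut3_mid in the frame of scrap_box between -0.078 and 0.078 m and y of offcut3_mid in the frame of scrap_box between -0.078 and 0.078 m and x of offcut4_mid in the frame of scrap_box between -0.078 and 0.078 m and y of offcut4_mid in the frame of scrap_box between -0.078 and 0.078 m); the robot touches nothing.
It fails at once if the pot is shoved or knocked over (distance of pot_mid from where it was at the start of the episode above 0.035 m or angle between pot_mid's own z axis and vertical above 0.5 rad).
It fails at once if the glass eye is shoved away (distance of nazar_mid from where it was at the start of the episode above 0.035 m).
It fails at once if the stand is banged or dropped on to the lazy Susan (over 45 N) (contact force between stand and susan above 45 N).
Of offcut0, offcut1, offcut2, offcut3, offcut4 only 3 to 5 are there at a start; the rules pass over those that are not, and their reading is None.
At some moment in a run one of offcut0, offcut1, offcut2, offcut3, offcut4 may be knocked a few centimetres aside while the robot is not near it.
It also fails if it takes over 208 s, if anything falls off the work surface, if the arm or the gripper's body presses on something with over 40 N, if the wrist force passes 120 N, or if a joint passes its speed limit or range.

## Robot

A 6-joint arm with a two-finger parallel gripper is mounted at the origin on the work surface. World frame = base frame: x ahead of the robot, y to its left, z up, the work surface at z = 0. Lengths are in m, angles in degrees, forces in N, time in s.
With the tool pointing down it reaches from about 0.35 to 0.725 m from the base axis. Payload 6 kg.
Tool frame: the origin (TCP) lies on the mounting face of the last link; the fingertips stand 173 mm ahead of it and the grasp point (between the pads) lies 155 mm ahead of it (arm.nose_length is the distance from the TCP to the fingertips, in m); z points along the fingers, y is the line along which they close (so a half turn about z gives the same grasp; the last joint's range is limited). The gripper opens to 85 mm and grips with 20 to 120 N. Pads are 22 mm wide; open, the fingers measure 114 mm over their backs; the gripper's body (76 mm by 85 mm) begins 54 mm behind the grasp point. The pads swing forward as they close: fully open they stand 13 mm farther back than shut.
Start: joints at [92.573, 2.303, 4.859, 0, -92.561, -19.12], TCP at [0.171, 0.575, 0.405] pointing down, gripper open.
Joint ranges: [-146.85, 146.85], [-73.84, 115.35], [-62.03, 85.46], [-188.31, 113.3], [-161.28, -10.13], [-171.36, 171.36]. Speed limits (degrees/s): [147.25, 147.25, 172.46, 180, 180, 180].

## Interface

Orientations are given as [roll, pitch, yaw] about the fixed x, y, z axes, in that order (R = Rz(yaw) Ry(pitch) Rx(roll)).
In Python, from rig import arm, optics gives the robot as it stands.
- The arm moves only by the tool move_arm, never from a script. Its argument "increments" is one flat list of numbers, 5 for each row, row after row: the opening, from -1 (shut) to 1 (fully open), so that 0 is half open, then the shift along the world's x, y, z in units of 25 mm (1.0 is 25 mm), then the turn about the world's z in rad. In form: [grip, x, y, z, roll, grip, x, y, z, roll, ...]. A call has exactly 8 rows; each row shifts and turns the commanded pose from where the row before left it; what a row does not reach is not made up. A row lasts 1/10 s, in which the tool goes at most 50 mm and 8.59 degrees, less where a joint would pass 70% of its speed; a pose out of reach is approached as far as the arm can. A call is refused whole if a number of a shift passes 1 or a number of a turn 0.15, either way. A call with a gripper value outside its range is refused whole. The fingers move at their own pace and stop on an object; "newtons" is the grip in N (left out, the last holds). Time passes only in rows, so rows that do not move let the fingers close, or fill a call up. It gives the time, the measured TCP pose, the force and the opening at its end, in the units of the state.
- arm.read_state(): the state, without advancing time (a new reading comes with each control period).
- optics.read_camera(name): name is "side" or "top"; returns the picture (420x560x3 uint8, red, green, blue); there is no depth.
- optics.calibration(name): a dict with "fov_y" (degrees; the focal length in pixels is half the picture's height over the tangent of half this angle, whatever the lens; pixels are square), "cx", "cy" (the principal point, pixels), "origin" and "rotation" of the camera in the world. Camera axes: x right, y up, looking along -z (the intrinsics and any distortion apply to the point x, -y, -z); pixel columns grow to the right and rows downward; lengths in m; the calibration is good to about 2 mm. A picture is of the moment at which its call begins. calibration takes no time and is no camera call.
- arm.hand_in(): hands the job in, once; it reports no verdict.
The state is a dict: "time_s": time; "qpos": joint angles; "joint_vel": joint speeds; "joint_torque": joint torques, N m; "tool_pos": TCP position; "ee_rot": TCP orientation; "wrist_force": force on the tool from outside, world axes, zero at the start; "ft_torque": the same for the moment, N m; "grip_width": finger opening in m.
Only numpy, scipy, OpenCV 4.12 (cv2) and the standard library are available. Lean on these libraries where they do the work, as an engineer would, in place of code of your own. Each camera call takes 0.05 s, during which the arm holds its last target. There are 200 camera calls.

## Working session

There is one attempt and no reset: what is moved stays moved. The work goes in short steps, Python scripts to look and compute and a tool call to move; the robot and the scene stay as the last step left them, time stands still between calls to the robot, and variables do not carry over. Pictures are saved under pics/ and viewed, on a budget of 14 in all, crops included, one or two more only if the job needs it, and the job is handed in when it is done.

Besides the shell and the picture viewer there is one more tool, called after ">>>" as name(argument=value, ...) on one line, values as JSON. move_arm: Moves the arm, as the interface text tells. Its arguments: {"type":"object","properties":{"increments":{"type":"array","items":{"type":"number"}},"newtons":{"type":"number"}},"required":["increments"]}

```bash
ls; mkdir -p pics
python3 - <<'E'
from rig import arm, optics
import cv2
print(arm.read_state())
for n in("side","top"):
    print(n,optics.calibration(n)); cv2.imwrite(f"pics/{n}0.png",optics.read_camera(n)[:,:,::-1])
E
```

```text
pics
{'time_s': 0.0, 'qpos': array([ 9.25744713e+01,  2.33842256e+00,  4.80290047e+00, -2.76735466e-02,
       -9.25611821e+01, -1.91153835e+01]), 'joint_vel': array([-0.03638858,  0.07188142,  0.04115108, -0.05289202,  0.05191593,
       -0.02425675]), 'joint_torque': array([ 6.24546192e-05, -3.68204284e+01,  3.47402108e+01,  6.93210572e+00,
       -5.48133903e-03, -1.45988940e-05]), 'tool_pos': array([0.1707533 , 0.57516847, 0.40368263]), 'ee_rot': array([ 1.79899574e+02, -5.54430777e-03, -1.65396941e+01]), 'wrist_force': array([-0.27515749,  0.64807154, -1.15640351]), 'ft_torque': array([-0.01519104,  0.0338282 ,  0.03261831]), 'grip_width': 0.08554091215095502}
side {'fov_y': 42.362816425359014, 'cx': 284.1311687993982, 'cy': 215.07859480216473, 'origin': array([0.71478602, 0.92634395, 0.76397245]), 'rotation': array([ 55.45789696,  -0.44844311, 166.41705494])}
top {'fov_y': 57.3386495702994, 'cx': 281.8117227460452, 'cy': 212.58366866184, 'origin': array([ 0.35451772, -0.0431204 ,  0.98270975]), 'rotation': array([  7.97437515,  -0.13920098, -89.29978828])}
```

View pics/top0.png

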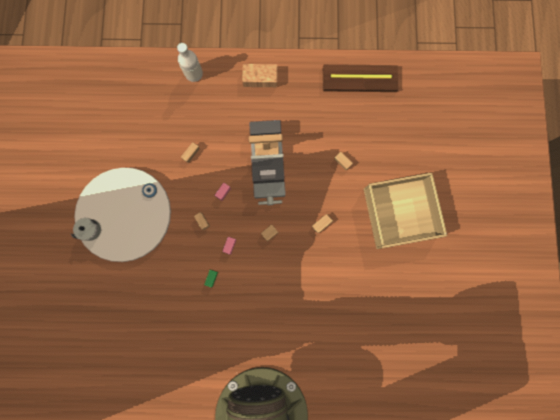

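View pics/side0.png

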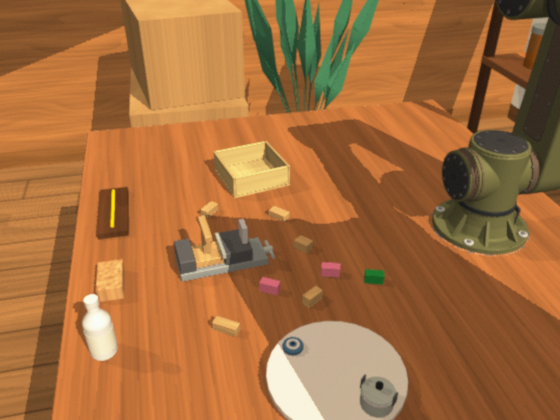

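The top view shows five light offcuts at about (190,152), (344,160), (323,223), (270,233) and (201,221). The vise is at (267,160), the tray at (123,215) and the box at (405,210). The side view shows the same five, and the pink and green look-alikes are to be left alone.

```bash
cat > h.py <<'E'
import numpy as np, cv2
from scipy.spatial.transform import Rotation as R
from rig import arm, optics
def cam(n):
    c=optics.calibration(n); f=210/np.tan(np.radians(c['fov_y']/2))
    return c,f,R.from_euler('xyz',c['rotation'],degrees=True).as_matrix()
def ray(n,p,z):
    c,f,M=cam(n); d=M@np.array([(p[0]-c['cx'])/f,-(p[1]-c['cy'])/f,-1]); o=c['origin']
    return o+d*(z-o[2])/d[2]
def proj(n,P):
    c,f,M=cam(n); q=M.T@(np.array(P)-c['origin']); return np.array([c['cx']+f*q[0]/-q[2], c['cy']-f*q[1]/-q[2]])
def blob(n,im,p,z,r=20,t=28):
    x,y=map(int,p); x0,y0=max(x-r,0),max(y-r,0)
    L=cv2.cvtColor(im,cv2.COLOR_RGB2LAB).astype(float)[y0:y+r,x0:x+r]
    bg=np.median(L.reshape(-1,3),0); w=np.array([.6,1.5,1.5])
    m=(np.linalg.norm((L-bg)*w,axis=2)>t).astype(np.uint8)
    cs,_=cv2.findContours(m,cv2.RETR_EXTERNAL,cv2.CHAIN_APPROX_NONE)
    cs=[c for c in cs if cv2.contourArea(c)>25]
    if not cs: return None
    c=min(cs,key=lambda c:np.linalg.norm(c.mean((0,1))-[x-x0,y-y0]))
    pts=np.array([ray(n,q+[x0,y0],z)[:2] for q in c[:,0]])
    rc=cv2.minAreaRect((pts*1000).astype(np.float32)); b=cv2.boxPoints(rc)
    e=b[1]-b[0],b[2]-b[1]; l=max(e,key=np.linalg.norm)
    return np.round(rc[0],1),np.round(sorted(np.linalg.norm(v) for v in e),1),round(np.degrees(np.arctan2(l[1],l[0]))%180,1),c[:,0]+[x0,y0]
E
python3 - <<'E'
from h import *
im=cv2.imread('pics/top0.png')[:,:,::-1].copy(); out=cv2.resize(im[100:300,50:450],None,fx=2,fy=2,interpolation=cv2.INTER_CUBIC)
for p in[(190,152),(344,160),(323,223),(270,233),(201,221),(223,191),(229,245)]:
    b=blob("top",im,p,.012)
    print(p,b and b[:3])
    if b: cv2.polylines(out,[((b[3]-[50,100])*2+1).astype(np.int32)],True,(255,0,0),1)
cv2.imwrite('pics/c1.png',out[:,:,::-1])
print('tray',ray('top',(123,215),.025),'box',[ray('top',p,.06) for p in((365,184),(436,174),(446,237),(376,249))])
E
```

```text
(190, 152) (array([648.6, 201. ]), array([13.4, 46.6], dtype=float32), np.float32(145.0))
(344, 160) (array([ 627.2, -183.4]), array([39.6, 70.2], dtype=float32), np.float32(101.3))
(323, 223) (array([ 464.1, -145.5]), array([20.4, 44.8], dtype=float32), np.float32(130.4))
(270, 233) None
(201, 221) (array([467.2, 163.5]), array([16.4, 36.4], dtype=float32), np.float32(32.7))
(223, 191) (array([544.9, 110.5]), array([20.9, 39.5], dtype=float32), np.float32(145.2))
(229, 245) (array([406.3,  89.1]), array([20.5, 38.7], dtype=float32), np.float32(161.2))
tray [0.47755196 0.35521802 0.025     ] box [array([ 0.55714729, -0.24695016,  0.06      ]), array([ 0.58451864, -0.42235644,  0.06      ]), array([ 0.42941665, -0.43968909,  0.06      ]), array([ 0.39854362, -0.27047884,  0.06      ])]
```

View pics/c1.png

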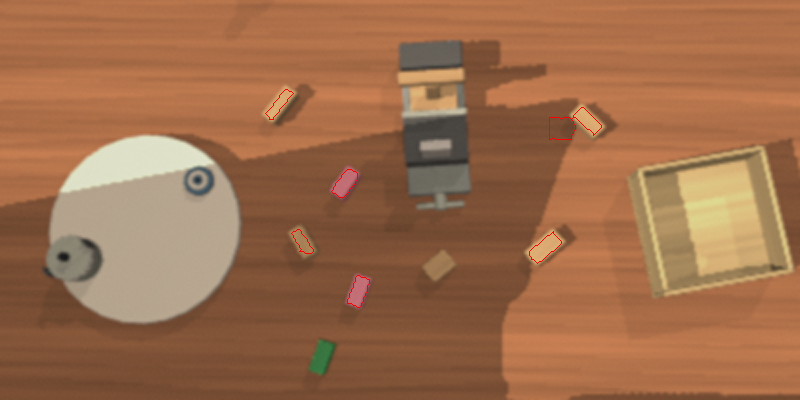

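Contours trace A, B (at crop (587,121)), C and E. D at crop (439,265) was missed because it is darker. I'll segment with seeded flood fill and cross-check in the side view.

```bash
cat >> h.py <<'E'
def fill(n,im,p,z,t=14):
    s=4; r=25; x,y=p; x0,y0=int(x-r),int(y-r)
    c=cv2.resize(im[y0:y0+2*r,x0:x0+2*r],None,fx=s,fy=s,interpolation=cv2.INTER_CUBIC); c=cv2.cvtColor(c,cv2.COLOR_RGB2LAB)
    m=np.zeros((c.shape[0]+2,c.shape[1]+2),np.uint8)
    sd=(int((x-x0+.5)*s),int((y-y0+.5)*s))
    cv2.floodFill(c,m,sd,0,(2*t,t,t),(2*t,t,t),4|cv2.FLOODFILL_FIXED_RANGE|cv2.FLOODFILL_MASK_ONLY|(1<<8))
    k=np.argwhere(m[1:-1,1:-1])[:,::-1]; k=(k+.5)/s-.5+[x0,y0]
    h=cv2.convexHull(k.astype(np.float32))[:,0]
    w=np.array([ray(n,q,z)[:2] for q in h])*1000
    rc=cv2.minAreaRect(w.astype(np.float32)); b=cv2.boxPoints(rc); e=b[1]-b[0],b[2]-b[1]; l=max(e,key=np.linalg.norm)
    return np.round(rc[0],1),np.round(sorted(np.linalg.norm(v) for v in e),1),round(float(np.degrees(np.arctan2(l[1],l[0]))%180),1),h
E
python3 - <<'E'
from h import *
T=cv2.imread('pics/top0.png')[:,:,::-1].copy(); S=cv2.imread('pics/side0.png')[:,:,::-1].copy()
o=T.copy(); o2=S.copy()
for nm,p,q in[('A',(190,151.5),(226,325)),('B',(343.5,160.5),(210,209)),('C',(322.5,223.5),(279,214)),('D',(269.5,232),(305,242)),('E',(201,221),(312,294)),('bar',(263,137.5),0),('tab',(268,172.5),0)]:
    z={'bar':.105,'tab':.094}.get(nm,.021)
    a=fill('top',T,p,z); print(nm,a[:3],'->side',proj('side',[*a[0]/1000,z]).round(1))
    cv2.polylines(o,[a[3].round().astype(np.int32)],True,(0,0,255),1)
    if q:
        b=fill('side',S,q,z,10); print('   side',b[:3]); cv2.polylines(o2,[b[3].round().astype(np.int32)],True,(0,0,255),1)
print('tray',proj('side',ray('top',(122.5,215),.025)),'box',ray('top',(407,210),.06),proj('side',ray('top',(407,210),.06)))
v=np.vstack([cv2.resize(o[100:260,60:360],(800,427),interpolation=cv2.INTER_CUBIC)])
cv2.imwrite('pics/c2.png',v[:,:,::-1])
cv2.imwrite('pics/c3.png',cv2.resize(o2[140:350,110:350],(686,600),interpolation=cv2.INTER_CUBIC)[:,:,::-1])
E
```

```text
A (array([646.8, 199. ]), array([19.5, 50. ], dtype=float32), 144.1) ->side [225.2 322.5]
   side (array([645.9, 199.3]), array([19.6, 49.7], dtype=float32), 144.5)
B (array([ 628.7, -200.5]), array([22. , 42.7], dtype=float32), 44.3) ->side [208.6 206.3]
   side (array([ 626.8, -198.9]), array([30.4, 51.1], dtype=float32), 48.2)
C (array([ 464. , -144.8]), array([23.8, 47.8], dtype=float32), 130.0) ->side [278.6 210.2]
   side (array([ 461.2, -139.2]), array([33.9, 64.1], dtype=float32), 120.0)
D (array([445.6, -24. ]), array([32.2, 66.3], dtype=float32), 117.9) ->side [298.5 238.2]
   side (array([437.6, -15. ]), array([27. , 36.7], dtype=float32), 130.5)
E (array([467. , 160.7]), array([21.5, 41.4], dtype=float32), 30.3) ->side [311.8 293.9]
   side (array([464.8, 156.9]), array([18.9, 39.9], dtype=float32), 32.4)
bar (array([656.4,  -1. ]), array([13.6, 77.4], dtype=float32), 94.3) ->side [204.2 226.1]
tab (array([575.5,  -8.3]), array([11. , 34.7], dtype=float32), 93.2) ->side [242.2 223.3]
tray [337.63769188 370.09990181] box [ 0.49395463 -0.3479154   0.06      ] [250.72155198 158.5727954 ]
```

View pics/c2.png

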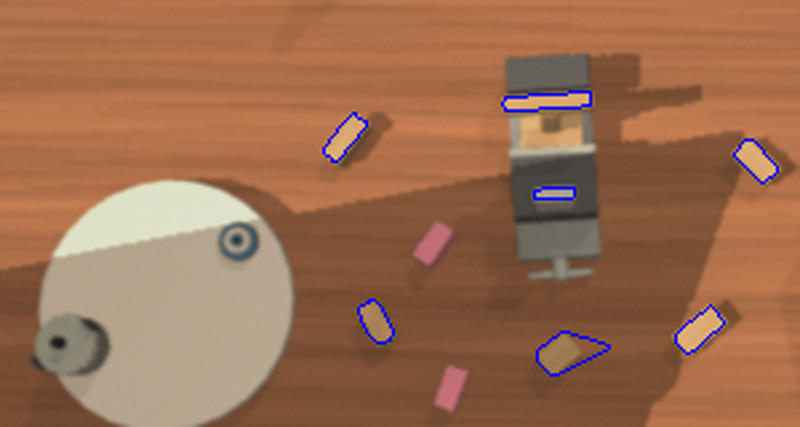

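View pics/c3.png

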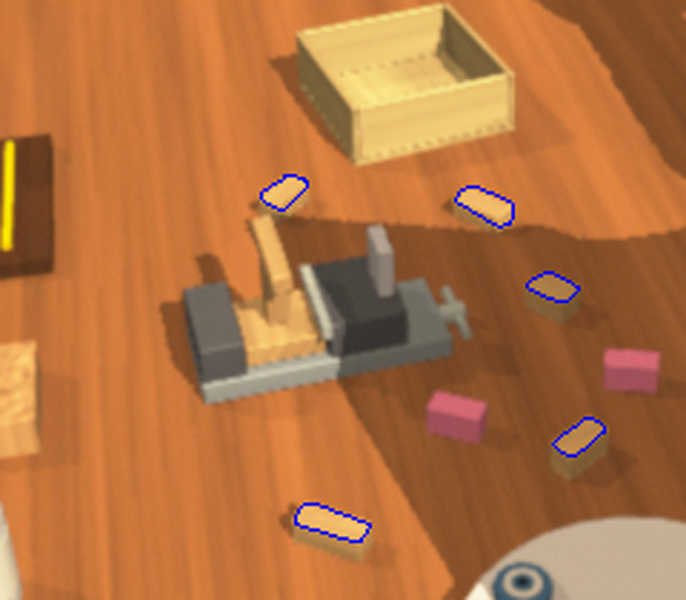

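All five offcuts are present. The two views agree to within a few mm, with D placed from the side view. Vise x runs at about 4.3° in the world, the tab is near (0.5755,-0.008) and the bar near (0.656,-0.001). I'll move above the tab.

>>> move_arm(increments=[0,0.675,-0.972,-0.17,-0.0503,0,0.675,-0.972,-0.17,-0.0503,0,0.675,-0.972,-0.17,-0.0503,0,0.675,-0.972,-0.17,-0.0503,0,0.675,-0.972,-0.17,-0.0503,0,0.675,-0.972,-0.17,-0.0503,0,0.675,-0.972,-0.17,-0.0503,0,0.675,-0.972,-0.17,-0.0503])

```text
time_s: 0.9
tool_pos: [0.3063, 0.3796, 0.3701]
ee_rot: [180.0, 0.0, -39.7]
wrist_force: [1.0, 0.4, -0.2]
grip_width: 0.0428
```

>>> move_arm(increments=[0,0.675,-0.972,-0.17,-0.0503,0,0.675,-0.972,-0.17,-0.0503,0,0.675,-0.972,-0.17,-0.0503,0,0.675,-0.972,-0.17,-0.0503,0,0.675,-0.972,-0.17,-0.0503,0,0.675,-0.972,-0.17,-0.0503,0,0.675,-0.972,-0.17,-0.0503,0,0.675,-0.972,-0.17,-0.0503])

```text
time_s: 1.7
tool_pos: [0.4413, 0.1852, 0.3362]
ee_rot: [180.0, 0.0, -62.8]
wrist_force: [-0.1, 0.6, 0.1]
grip_width: 0.0429
```

>>> move_arm(increments=[0,0.675,-0.972,-0.17,-0.0503,0,0.675,-0.972,-0.17,-0.0503,0,0.675,-0.972,-0.17,-0.0503,0,0.675,-0.972,-0.17,-0.0503,0,0.675,-0.972,-0.17,-0.0503,0,0.675,-0.972,-0.17,-0.0503,0,0.675,-0.972,-0.17,-0.0503,0,0.675,-0.972,-0.17,-0.0503])

```text
time_s: 2.5
tool_pos: [0.5763, -0.0092, 0.302]
ee_rot: [180.0, 0.0, -85.8]
wrist_force: [0.1, 0.1, 0.6]
grip_width: 0.0425
```

Run:
```python
from h import *
s=arm.read_state(); print(s['time_s'],s['tool_pos'],s['ee_rot'],s['grip_width'],s['wrist_force'])
im=optics.read_camera('side'); cv2.imwrite('pics/s1.png',cv2.resize(im[100:300,100:380],(784,560),interpolation=cv2.INTER_CUBIC)[:,:,::-1])
p=s['tool_pos']; print(proj('side',[p[0],p[1],p[2]-.165]))
```

```text
2.5 [ 0.57632151 -0.0091778   0.30197871] [ 1.79950821e+02  3.30398782e-03 -8.58375109e+01] 0.04249320795016651 [0.07860639 0.05606263 0.61535205]
[240.99384358 206.37771399]
```

View pics/s1.png

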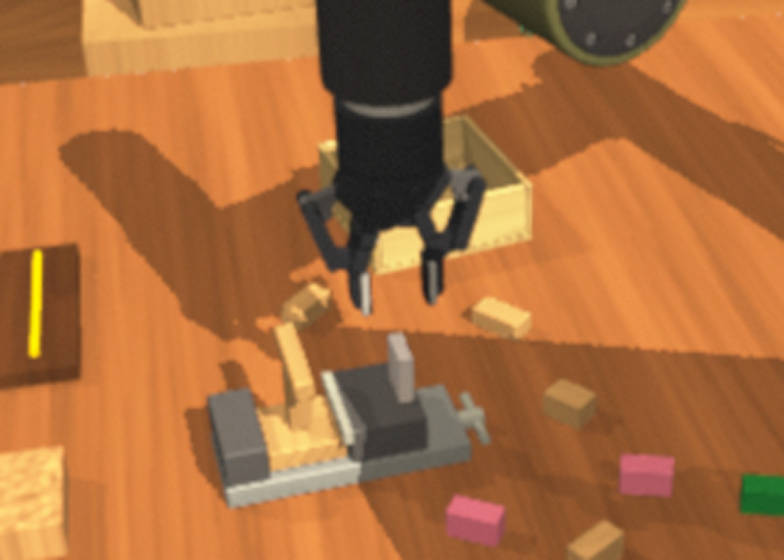

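The fingers straddle the tab line, with the tab top at (398,340) between and below the tips at (365,308) and (433,300). I'll lower, grip, and slide the jaw open 25 mm along vise -x.

>>> move_arm(increments=[0,0,0,-0.5,0,0,0,0,-0.5,0,0,0,0,-0.5,0,0,0,0,-0.5,0,0,0,0,-0.5,0,0,0,0,-0.3,0,0,0,0,0,0,0,0,0,0,0], newtons=30)

```text
time_s: 3.35
tool_pos: [0.576, -0.008, 0.233]
ee_rot: [-180.0, -0.0, -85.7]
wrist_force: [-0.0, 0.3, 1.1]
grip_width: 0.0426
```

>>> move_arm(increments=[-1,0,0,0,0,-1,0,0,0,0,-1,0,0,0,0,-1,0,0,0,0,-1,0,0,0,0,-1,0,0,0,0,-1,0,0,0,0,-1,0,0,0,0], newtons=30)

```text
time_s: 4.15
tool_pos: [0.576, -0.008, 0.2334]
ee_rot: [-179.9, -0.0, -85.7]
wrist_force: [-1.1, 0.5, 5.8]
grip_width: 0.0116
```

Gripped at 11.6 mm, about the tab's 12 mm thickness. I'll slide it back 25 mm.

>>> move_arm(increments=[-1,-0.166,-0.0125,0,0,-1,-0.166,-0.0125,0,0,-1,-0.166,-0.0125,0,0,-1,-0.166,-0.0125,0,0,-1,-0.166,-0.0125,0,0,-1,-0.166,-0.0125,0,0,-1,0,0,0,0,-1,0,0,0,0])

```text
time_s: 4.95
tool_pos: [0.5506, -0.01, 0.2334]
ee_rot: [-180.0, -0.0, -85.7]
wrist_force: [0.9, 0.5, 7.2]
grip_width: 0.0119
```

>>> move_arm(increments=[0,0,0,0,0,0,0,0,0,0,0,0,0,0,0,0,0,0,0,0,0,0,0,0.7,0,0,0,0,0.7,0,0,0,0,0.7,0,0,0,0,0.7,0])

```text
time_s: 5.75
tool_pos: [0.5508, -0.01, 0.303]
ee_rot: [179.9, -0.0, -85.7]
wrist_force: [-0.3, -0.1, -0.2]
grip_width: 0.0428
```

Run:
```python
from h import *
s=arm.read_state(); print(s['time_s'],s['tool_pos'],s['wrist_force'])
im=optics.read_camera('top'); cv2.imwrite('pics/t2.png',im[:,:,::-1])
sd=optics.read_camera('side'); cv2.imwrite('pics/s2.png',sd[:,:,::-1])
v=np.hstack([cv2.resize(im[90:290,70:350],(400,286)),cv2.resize(sd[140:340,110:390],(400,286))]);cv2.imwrite('pics/v2.png',v[:,:,::-1])
```

```text
5.75 [ 0.55081551 -0.0099744   0.30300234] [-0.30106246 -0.11137597 -0.24612126]
```

View pics/v2.png

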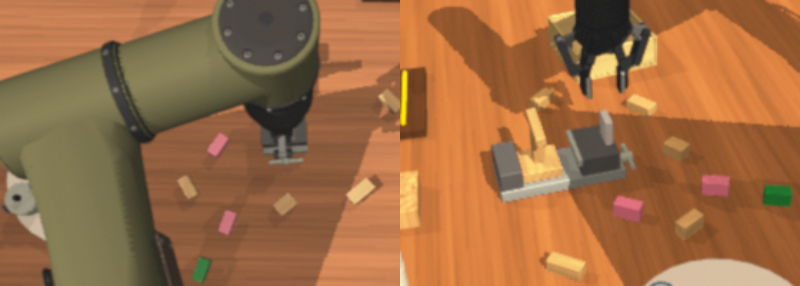

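The jaw is 25 mm further open (its face stands at (570,160) in the right panel) and the stand is still seated. Next I'll grip the bar.

>>> move_arm(increments=[0,0.603,0.051,0,0,0,0.603,0.051,0,0,0,0.603,0.051,0,0,0,0.603,0.051,0,0,0,0.603,0.051,0,0,0,0.603,0.051,0,0,0,0.603,0.051,0,0,0,0,0,0,0])

```text
time_s: 6.65
tool_pos: [0.6573, -0.0009, 0.3005]
ee_rot: [179.8, -0.0, -85.7]
wrist_force: [-0.5, -1.1, -0.3]
grip_width: 0.0428
```

>>> move_arm(increments=[0,0,0,-0.4,0,0,0,0,-0.4,0,0,0,0,-0.4,0,0,0,0,-0.4,0,0,0,0,-0.4,0,0,0,0,0,0,0,0,0,0,0,0,0,0,0,0])

```text
time_s: 7.45
tool_pos: [0.6567, -0.001, 0.2534]
ee_rot: [-179.9, -0.0, -85.7]
wrist_force: [-0.2, -0.3, 0.7]
grip_width: 0.0427
```

>>> move_arm(increments=[-1,0,0,0,0,-1,0,0,0,0,-1,0,0,0,0,-1,0,0,0,0,-1,0,0,0,0,-1,0,0,0,0,-1,0,0,0,0,-1,0,0,0,0], newtons=40)

```text
time_s: 8.25
tool_pos: [0.6567, -0.001, 0.2534]
ee_rot: [-179.9, -0.0, -85.7]
wrist_force: [2.0, 0.0, 4.6]
grip_width: 0.0165
```

>>> move_arm(increments=[-1,0,0,0.3,0,-1,0,0,0.5,0,-1,0,0,0.7,0,-1,0,0,0.8,0,-1,0,0,0.8,0,-1,0,0,0.8,0,-1,0,0,0.7,0,-1,0,0,0.2,0])

```text
time_s: 9.05
tool_pos: [0.6564, -0.0012, 0.3752]
ee_rot: [-179.9, 0.0, -85.7]
wrist_force: [-0.6, 0.2, -1.0]
grip_width: 0.0166
```

>>> move_arm(increments=[-1,-0.2,0.4,0,0,-1,-0.4,0.8,0,0,-1,-0.5,1,0,0,-1,-0.5,1,0,0,-1,-0.5,1,0,0,-1,-0.5,1,0,0,-1,-0.5,1,0,0,-1,-0.5,1,0,0])

```text
time_s: 9.85
tool_pos: [0.5652, 0.1804, 0.3709]
ee_rot: [179.8, -0.0, -85.7]
wrist_force: [-0.2, -0.2, -2.3]
grip_width: 0.0165
```

>>> move_arm(increments=[-1,-0.5,1,0,0,-1,-0.5,1,0,0,-1,-0.5,1,0,0,-1,-0.5,1,0,0,-1,-0.5,1,0,0,-1,-0.5,1,0,0,-1,-0.37,0.7,0,0,-1,-0.2,0.34,0,0])

```text
time_s: 10.65
tool_pos: [0.4757, 0.3565, 0.3709]
ee_rot: [179.9, -0.1, -85.6]
wrist_force: [-0.0, -0.5, -2.9]
grip_width: 0.0164
```

Run:
```python
from h import *
s=arm.read_state(); print(s['time_s'],s['tool_pos'],s['grip_width'])
im=optics.read_camera('side'); cv2.imwrite('pics/s3.png',im[:,:,::-1])
p=s['tool_pos']; print(proj('side',p-[0,0,.155+.077]),proj('side',p-[0,0,.155]),proj('side',[.4775,.355,.025]))
```

```text
10.65 [0.47571507 0.3565498  0.370888  ] 0.016404027037086506
[343.34293905 322.3046748 ] [346.92144315 285.81528809] [337.3864473 369.4199157]
```

View pics/s3.png

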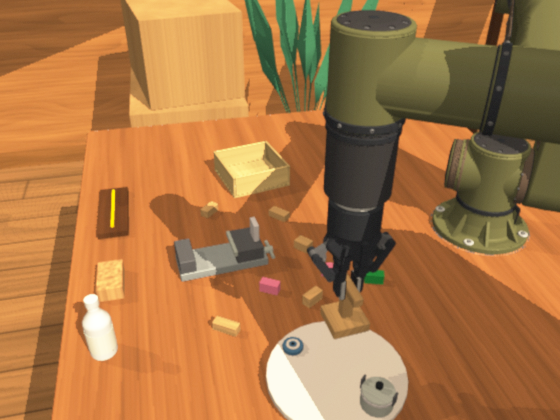

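The stand hangs upright and centred over the tray, with its foot at (346,318). I'll lower it slowly to the tray.

>>> move_arm(increments=[-1,0.06,-0.04,-0.6,0,-1,0,0,-0.6,0,-1,0,0,-0.6,0,-1,0,0,-0.6,0,-1,0,0,-0.6,0,-1,0,0,-0.6,0,-1,0,0,-0.5,0,-1,0,0,0,0])

```text
time_s: 11.5
tool_pos: [0.4783, 0.3536, 0.2674]
ee_rot: [179.8, -0.1, -85.7]
wrist_force: [-0.1, -0.0, -2.1]
grip_width: 0.0163
```

>>> move_arm(increments=[-1,0,0,-0.05,0,-1,0,0,-0.05,0,-1,0,0,-0.05,0,-1,0,0,-0.05,0,-1,0,0,-0.05,0,-1,0,0,-0.05,0,-1,0,0,0,0,-1,0,0,0,0])

```text
time_s: 12.3
tool_pos: [0.4787, 0.354, 0.2627]
ee_rot: [180.0, -0.0, -85.7]
wrist_force: [-0.1, -0.9, -2.6]
grip_width: 0.0165
```

>>> move_arm(increments=[-1,0,0,-0.04,0,-1,0,0,-0.04,0,-1,0,0,-0.04,0,-1,0,0,-0.02,0,-1,0,0,0,0,-1,0,0,0,0,-1,0,0,0,0,-1,0,0,0,0])

```text
time_s: 13.1
tool_pos: [0.4787, 0.354, 0.2592]
ee_rot: [180.0, -0.0, -85.7]
wrist_force: [0.6, -0.2, -2.0]
grip_width: 0.0169
```

>>> move_arm(increments=[-1,0,0,-0.02,0,-1,0,0,-0.02,0,-1,0,0,0,0,-1,0,0,0,0,-1,0,0,0,0,-1,0,0,0,0,-1,0,0,0,0,-1,0,0,0,0])

```text
time_s: 13.9
tool_pos: [0.4787, 0.354, 0.2584]
ee_rot: [-180.0, 0.0, -85.7]
wrist_force: [-0.7, -0.8, 0.9]
grip_width: 0.0165
```

Contact: the force changed from -2 to +0.9 N at the expected height. I'll release and go up.

>>> move_arm(increments=[-0.6,0,0,0,0,-0.4,0,0,0,0,-0.2,0,0,0,0,0,0,0,0,0,0,0,0,0,0,0,0,0,0,0,0,0,0,0,0,0,0,0,0,0])

```text
time_s: 14.7
tool_pos: [0.4787, 0.354, 0.2581]
ee_rot: [180.0, -0.0, -85.7]
wrist_force: [-0.0, -0.2, -0.4]
grip_width: 0.0427
```

>>> move_arm(increments=[0,0,0,0.3,0,0,0,0,0.7,0,0,0,0,1,0,0,0,0,1,0,0,0,0,1,0,0,0,0,0.4,0,0,0,0,0,0,0,0,0,0,0])

```text
time_s: 15.5
tool_pos: [0.4786, 0.354, 0.3669]
ee_rot: [179.9, -0.0, -85.7]
wrist_force: [-0.8, -0.1, -0.5]
grip_width: 0.043
```

Run:
```python
from h import *
print(arm.read_state()['tool_pos'])
im=optics.read_camera('side'); cv2.imwrite('pics/s4.png',im[:,:,::-1])
for n,q in[('A',(226,325)),('B',(210,209)),('C',(279,214)),('D',(305,242)),('E',(312,294))]: print(n,fill('side',im,q,{'D':.022,'E':.024,'C':.018}.get(n,.02),9)[:3])
```

```text
[0.47857429 0.35401582 0.36692003]
A (array([645.8, 198.6]), array([19.6, 49.8], dtype=float32), 143.5)
B (array([ 632.5, -176.3]), array([42.1, 45.8], dtype=float32), 88.6)
C (array([ 463.8, -146.8]), array([31.8, 52.8], dtype=float32), 126.8)
D (array([437.9, -13.8]), array([25.2, 35.3], dtype=float32), 130.2)
E (array([465.8, 160. ]), array([18.1, 39.1], dtype=float32), 33.2)
```

View pics/s4.png

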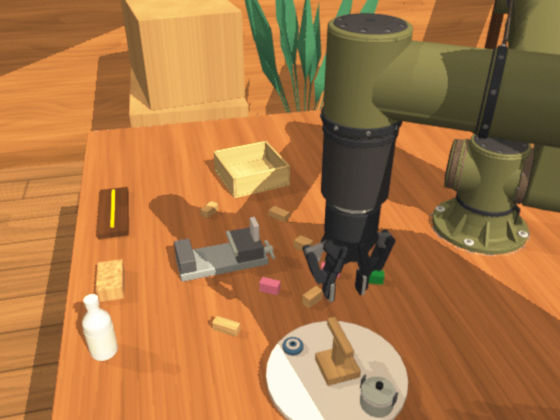

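The stand is upright in the middle of the tray at (338,355), with the pot and eye untouched. Next is offcut A at (0.6465,0.199), yaw -36°.

>>> move_arm(increments=[0,0.84,-0.775,0,0.1084,0,0.84,-0.775,0,0.1084,0,0.84,-0.775,0,0.1084,0,0.84,-0.775,0,0.1084,0,0.84,-0.775,0,0.1084,0,0.84,-0.775,0,0.1084,0,0.84,-0.775,0,0.1084,0,0.84,-0.775,0,0.1084])

```text
time_s: 16.35
tool_pos: [0.6474, 0.1982, 0.3661]
ee_rot: [179.9, 0.1, -35.8]
wrist_force: [1.1, -0.3, 0.5]
grip_width: 0.0428
```

>>> move_arm(increments=[0,0,0,-1,0,0,0,0,-1,0,0,0,0,-1,0,0,0,0,-1,0,0,0,0,-1,0,0,0,0,-1,0,0,0,0,-1,0,0,0,0,0,0])

```text
time_s: 17.15
tool_pos: [0.6449, 0.1982, 0.1866]
ee_rot: [179.5, 0.3, -36.1]
wrist_force: [-0.6, -0.4, -0.7]
grip_width: 0.0425
```

>>> move_arm(increments=[0,0,0,-0.2,0,0,0,0,-0.2,0,0,0,0,-0.1,0,0,0,0,0,0,0,0,0,0,0,0,0,0,0,0,0,0,0,0,0,0,0,0,0,0])

```text
time_s: 17.95
tool_pos: [0.6468, 0.199, 0.1809]
ee_rot: [-180.0, -0.0, -36.0]
wrist_force: [0.7, 0.6, 0.8]
grip_width: 0.0427
```

>>> move_arm(increments=[0,0,0,-0.16,0,-1,0,0,0,0,-1,0,0,0,0,-1,0,0,0,0,-1,0,0,0,0,-1,0,0,0,0,-1,0,0,0,0,-1,0,0,0,0])

```text
time_s: 18.75
tool_pos: [0.6467, 0.199, 0.1766]
ee_rot: [180.0, 0.0, -36.0]
wrist_force: [0.4, 0.0, -0.3]
grip_width: 0.0189
```

>>> move_arm(increments=[-1,0,0,0.6,0,-1,0,0,0.9,0,-1,0,0,0.9,0,-1,0,0,0.9,0,-1,0,0,0.9,0,-1,0,0,0.9,0,-1,0,0,0.9,0,-1,0,0,0,0])

```text
time_s: 19.55
tool_pos: [0.6472, 0.1989, 0.3328]
ee_rot: [-179.6, -0.3, -36.0]
wrist_force: [0.4, 0.1, 1.2]
grip_width: 0.0191
```

>>> move_arm(increments=[-1,-0.2,-0.86,0,0,-1,-0.2,-0.86,0,0,-1,-0.2,-0.86,0,0,-1,-0.2,-0.86,0,0,-1,-0.2,-0.86,0,0,-1,-0.2,-0.86,0,0,-1,-0.2,-0.86,0,0,-1,-0.2,-0.86,0,0])

```text
time_s: 20.35
tool_pos: [0.6062, 0.0251, 0.3268]
ee_rot: [180.0, -0.0, -36.0]
wrist_force: [-0.0, -0.0, 0.6]
grip_width: 0.0188
```

>>> move_arm(increments=[-1,-0.2,-0.86,0,0,-1,-0.2,-0.86,0,0,-1,-0.2,-0.86,0,0,-1,-0.2,-0.86,0,0,-1,-0.2,-0.86,0,0,-1,-0.2,-0.86,0,0,-1,-0.2,-0.86,0,0,-1,-0.2,-0.86,0,0])

```text
time_s: 21.15
tool_pos: [0.5659, -0.1467, 0.3268]
ee_rot: [-180.0, -0.0, -36.0]
wrist_force: [0.8, 0.4, -0.3]
grip_width: 0.0189
```

>>> move_arm(increments=[-1,-0.2,-0.86,0,0,-1,-0.2,-0.86,0,0,-1,-0.2,-0.86,0,0,-1,-0.2,-0.86,0,0,-1,-0.2,-0.86,0,0,-1,-0.2,-0.86,0,0,-1,-0.2,-0.86,0,0,-1,-0.2,-0.86,0,0])

```text
time_s: 21.95
tool_pos: [0.5257, -0.3186, 0.3268]
ee_rot: [180.0, -0.0, -36.0]
wrist_force: [0.2, -0.8, -0.4]
grip_width: 0.0192
```

>>> move_arm(increments=[-1,0,0,-0.8,0,-1,0,0,-0.8,0,-1,0,0,-0.8,0,-1,0,0,-0.8,0,-1,0,0,-0.8,0,-1,0,0,-0.3,0,-1,0,0,0,0,-1,0,0,0,0])

```text
time_s: 22.75
tool_pos: [0.5268, -0.3174, 0.2204]
ee_rot: [180.0, -0.1, -36.0]
wrist_force: [0.3, -0.6, -0.4]
grip_width: 0.0187
```

>>> move_arm(increments=[0,0,0,0,0,0,0,0,0,0,0,0,0,0,0,0,0,0,0.8,0,0,0,0,0.8,0,0,0,0,0.8,0,0,0,0,0.8,0,0,0,0,0,0])

```text
time_s: 23.55
tool_pos: [0.5273, -0.3173, 0.3033]
ee_rot: [-179.9, -0.4, -36.0]
wrist_force: [0.5, 0.6, -0.1]
grip_width: 0.0429
```

Run:
```python
from h import *
im=optics.read_camera('side'); cv2.imwrite('pics/s5.png',im[:,:,::-1]); t=optics.read_camera('top'); cv2.imwrite('pics/t5.png',t[:,:,::-1])
v=np.hstack([cv2.resize(t[90:290,70:470],(400,200)),cv2.resize(im[120:320,110:390],(400,286))[:200]]);cv2.imwrite('pics/v5.png',cv2.resize(v,(800,200))[:,:,::-1])
for n,p,q in[('B',(343.5,160.5),(210,209)),('C',(322.5,223.5),(279,214)),('D',(269.5,232),(305,242)),('E',(201,221),(312,294))]:
    z={'D':.022,'E':.024,'C':.018}.get(n,.02); print(n,fill('top',t,p,z,9)[:3],fill('side',im,q,z,9)[:3])
```

```text
B (array([ 630.4, -199.4]), array([129.7, 134.1], dtype=float32), 180.0) (array([ 627.8, -201.4]), array([27.3, 49.4], dtype=float32), 46.6)
C (array([ 466.2, -145. ]), array([126.6, 127.6], dtype=float32), 90.7) (array([ 459.9, -142.4]), array([33.2, 64.3], dtype=float32), 119.2)
D (array([439.4, -12.4]), array([25.4, 35.7], dtype=float32), 133.2) (array([437.8, -13.8]), array([25.9, 35.7], dtype=float32), 130.2)
E (array([466.6, 160.1]), array([19.5, 39.5], dtype=float32), 29.8) (array([465.7, 160. ]), array([18.3, 39.1], dtype=float32), 31.6)
```

View pics/v5.png

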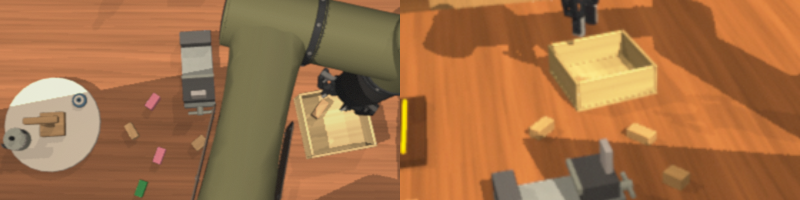

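Offcut A is in the box's near-left corner at panel pixel (322,106), and the stand and bystanders look fine. Next is B at (0.6285,-0.2005), yaw -135°.

>>> move_arm(increments=[0,0.339,0.39,0,-0.144,0,0.339,0.39,0,-0.144,0,0.339,0.39,0,-0.144,0,0.339,0.39,0,-0.144,0,0.339,0.39,0,-0.144,0,0.339,0.39,0,-0.144,0,0.339,0.39,0,-0.144,0,0.339,0.39,0,-0.144])

```text
time_s: 24.45
tool_pos: [0.5947, -0.2384, 0.2976]
ee_rot: [179.9, 0.0, -102.4]
wrist_force: [0.6, -0.5, -0.5]
grip_width: 0.0429
```

>>> move_arm(increments=[0,0.339,0.39,0,-0.144,0,0.339,0.39,0,-0.144,0,0.339,0.39,0,-0.144,0,0.339,0.39,0,-0.144,0,0,0,-0.8,0,0,0,0,-0.8,0,0,0,0,-0.8,0,0,0,0,-0.8,0])

```text
time_s: 25.25
tool_pos: [0.628, -0.1998, 0.2168]
ee_rot: [179.9, -0.1, -135.0]
wrist_force: [0.0, 0.0, 0.0]
grip_width: 0.0426
```

>>> move_arm(increments=[0,0,0,-0.9,0,0,0,0,-0.7,0,0,0,0,-0.3,0,0,0,0,0,0,0,0,0,0,0,0,0,0,0,0,0,0,0,0,0,0,0,0,0,0])

```text
time_s: 26.05
tool_pos: [0.6281, -0.1999, 0.1717]
ee_rot: [179.9, -0.1, -135.0]
wrist_force: [-3.3, 2.7, 5.7]
grip_width: 0.0428
```

>>> move_arm(increments=[0,0,0,0.2,0,-1,0,0,0,0,-1,0,0,0,0,-1,0,0,0,0,-1,0,0,0,0,-1,0,0,0,0,-1,0,0,0,0,-1,0,0,0,0])

```text
time_s: 26.85
tool_pos: [0.6286, -0.2, 0.1769]
ee_rot: [-180.0, 0.0, -135.0]
wrist_force: [1.3, 0.5, 2.0]
grip_width: 0.0212
```

>>> move_arm(increments=[-1,0,0,0.6,0,-1,0,0,0.9,0,-1,0,0,0.9,0,-1,0,0,0.9,0,-1,0,0,0.9,0,-1,0,0,0.3,0,-1,0,0,0,0,-1,0,0,0,0])

```text
time_s: 27.65
tool_pos: [0.6281, -0.1999, 0.2878]
ee_rot: [179.9, -0.0, -135.0]
wrist_force: [-0.6, 0.4, -1.3]
grip_width: 0.0211
```

>>> move_arm(increments=[-1,-0.49,-0.875,0,0,-1,-0.49,-0.875,0,0,-1,-0.49,-0.875,0,0,-1,-0.49,-0.875,0,0,-1,-0.49,-0.875,0,0,-1,-0.49,-0.875,0,0,-1,-0.49,-0.875,0,0,-1,-0.49,-0.875,0,0])

```text
time_s: 28.45
tool_pos: [0.5296, -0.3756, 0.2871]
ee_rot: [179.8, -0.1, -135.0]
wrist_force: [0.1, 0.8, -0.5]
grip_width: 0.0207
```

>>> move_arm(increments=[-1,0,0,0,0,-1,0,0,-0.8,0,-1,0,0,-0.8,0,-1,0,0,-0.8,0,-1,0,0,-0.2,0,-1,0,0,0,0,0,0,0,0,0,0,0,0,0,0])

```text
time_s: 29.25
tool_pos: [0.5308, -0.3751, 0.2256]
ee_rot: [-179.9, 0.0, -135.0]
wrist_force: [-0.3, -1.6, 0.2]
grip_width: 0.0423
```

>>> move_arm(increments=[0,0,0,0,0,0,0,0,0.8,0,0,0,0,0.8,0,0,0,0,0.8,0,0,0,0,0.6,0,0,0,0,0,0,0,0,0,0,0,0,0,0,0,0])

```text
time_s: 30.05
tool_pos: [0.5302, -0.3748, 0.2975]
ee_rot: [179.9, -0.0, -135.0]
wrist_force: [-0.4, -0.5, -1.1]
grip_width: 0.042
```

>>> move_arm(increments=[0,-0.221,0.766,0,0.1236,0,-0.221,0.766,0,0.1236,0,-0.221,0.766,0,0.1236,0,-0.221,0.766,0,0.1236,0,-0.221,0.766,0,0.1236,0,-0.221,0.766,0,0.1236,0,-0.221,0.766,0,0.1236,0,-0.221,0.766,0,0.1236])

```text
time_s: 30.85
tool_pos: [0.4857, -0.221, 0.2978]
ee_rot: [179.9, 0.0, -78.1]
wrist_force: [1.3, -0.7, 0.0]
grip_width: 0.0425
```

>>> move_arm(increments=[0,-0.221,0.766,0,0.1236,0,-0.221,0.766,0,0.1236,0,-0.221,0.766,0,0.1236,0,-0.221,0.766,0,0.1236,0,0,0,-0.8,0,0,0,0,-0.8,0,0,0,0,-0.8,0,0,0,0,0,0])

```text
time_s: 31.65
tool_pos: [0.4628, -0.145, 0.2352]
ee_rot: [179.7, 0.3, -50.1]
wrist_force: [0.4, 0.0, -0.2]
grip_width: 0.0423
```

Run:
```python
from h import *
print(arm.read_state()['tool_pos'])
im=optics.read_camera('side'); t=optics.read_camera('top'); cv2.imwrite('pics/t6.png',t[:,:,::-1])
v=np.hstack([cv2.resize(t[120:280,180:460],(490,280),interpolation=cv2.INTER_CUBIC),cv2.resize(im[140:300,180:340],(280,280),interpolation=cv2.INTER_CUBIC)]);cv2.imwrite('pics/v6.png',v[:,:,::-1])
```

```text
[ 0.4628367  -0.14499987  0.23518966]
```

View pics/v6.png

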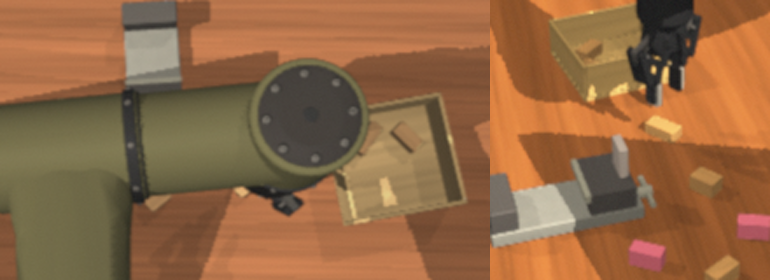

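Two offcuts are in the box, at panel (368,137) and (407,135). C is in place below the fingers at (663,128), so I'll descend and grip it.

>>> move_arm(increments=[0,0,0,-0.8,0,0,0,0,-0.8,0,0,0,0,-0.5,0,0,0,0,-0.2,0,0,0,0,0,0,0,0,0,0,0,0,0,0,0,0,0,0,0,0,0])

```text
time_s: 32.55
tool_pos: [0.4644, -0.1452, 0.1824]
ee_rot: [-180.0, -0.0, -50.0]
wrist_force: [-0.9, -0.4, 0.1]
grip_width: 0.0428
```

>>> move_arm(increments=[-1,0,0,0,0,-1,0,0,0,0,-1,0,0,0,0,-1,0,0,0,0,-1,0,0,0,0,-1,0,0,0,0,-1,0,0,0,0,-1,0,0,0,0])

```text
time_s: 33.35
tool_pos: [0.4644, -0.1452, 0.1822]
ee_rot: [-180.0, -0.0, -50.0]
wrist_force: [0.3, 1.0, 5.4]
grip_width: 0.0227
```

>>> move_arm(increments=[-1,0,0,0.6,0,-1,0,0,0.9,0,-1,0,0,0.9,0,-1,0,0,0.9,0,-1,0,0,0.9,0,-1,0,0,0.3,0,-1,0,0,0,0,-1,0,0,0,0])

```text
time_s: 34.15
tool_pos: [0.4638, -0.1451, 0.2925]
ee_rot: [179.9, 0.1, -50.1]
wrist_force: [-0.4, -0.7, -0.2]
grip_width: 0.0228
```

>>> move_arm(increments=[-1,0,-0.875,0,0,-1,0,-0.875,0,0,-1,0,-0.875,0,0,-1,0,-0.875,0,0,-1,0,-0.875,0,0,-1,0,-0.875,0,0,-1,0,-0.875,0,0,-1,0,-0.875,0,0])

```text
time_s: 34.95
tool_pos: [0.4638, -0.321, 0.292]
ee_rot: [179.9, 0.2, -50.1]
wrist_force: [0.8, 0.5, 0.1]
grip_width: 0.0224
```

>>> move_arm(increments=[-1,0,0,0,0,-1,0,0,-0.8,0,-1,0,0,-0.8,0,-1,0,0,-0.8,0,-1,0,0,-0.2,0,-1,0,0,0,0,0,0,0,0,0,0,0,0,0,0])

```text
time_s: 35.75
tool_pos: [0.4645, -0.3202, 0.2305]
ee_rot: [-180.0, -0.1, -50.0]
wrist_force: [0.1, -0.1, -0.4]
grip_width: 0.0426
```

>>> move_arm(increments=[0,0,0,0,0,0,0,0,0.8,0,0,0,0,0.8,0,0,0,0,0.8,0,0,0,0,0.6,0,0,0,0,0,0,0,0,0,0,0,0,0,0,0,0])

```text
time_s: 36.55
tool_pos: [0.4639, -0.32, 0.3029]
ee_rot: [180.0, 0.1, -50.1]
wrist_force: [-0.9, 0.3, 0.1]
grip_width: 0.0426
```

>>> move_arm(increments=[0,-0.073,0.877,0,0,0,-0.073,0.877,0,0,0,-0.073,0.877,0,0,0,-0.073,0.877,0,0,0,-0.073,0.877,0,0,0,-0.073,0.877,0,0,0,-0.073,0.877,0,0,0,-0.073,0.877,0,0])

```text
time_s: 37.35
tool_pos: [0.4492, -0.1439, 0.3031]
ee_rot: [179.9, 0.1, -50.1]
wrist_force: [1.2, -0.3, -0.1]
grip_width: 0.0426
```

Run:
```python
from h import *
im=optics.read_camera('side'); t=optics.read_camera('top')
for n,p,q in[('D',(269.5,232),(305,242)),('E',(201,221),(312,294))]:
    z={'D':.022,'E':.024}[n]; print(n,fill('top',t,p,z,9)[:3],fill('side',im,q,z,9)[:3])
```

```text
D (array([468.2, -28.9]), array([88. , 90.8], dtype=float32), 100.3) (array([437.9, -13.5]), array([26.2, 35.9], dtype=float32), 130.2)
E (array([466.7, 160.8]), array([125.9, 128.6], dtype=float32), 90.7) (array([465.7, 160. ]), array([18.5, 39.4], dtype=float32), 32.6)
```

>>> move_arm(increments=[0,-0.073,0.877,0,0,0,-0.073,0.877,0,0,0,-0.073,0.877,0,0,0,-0.073,0.877,0,0,0,-0.073,0.877,0,0,0,-0.073,0.877,0,0,0,0,0,-0.8,0,0,0,0,-0.8,0])

```text
time_s: 38.25
tool_pos: [0.4387, -0.013, 0.2634]
ee_rot: [-180.0, -0.0, -50.0]
wrist_force: [-0.0, -0.4, -0.6]
grip_width: 0.0428
```

Neither D nor E has moved (side view). Descending on D.

>>> move_arm(increments=[0,0,0,-0.8,0,0,0,0,-0.8,0,0,0,0,-0.8,0,0,0,0,-0.6,0,0,0,0,-0.2,0,0,0,0,0,0,0,0,0,0,0,0,0,0,0,0])

```text
time_s: 39.05
tool_pos: [0.4389, -0.0132, 0.1851]
ee_rot: [-179.9, -0.0, -50.0]
wrist_force: [0.5, 0.6, 0.2]
grip_width: 0.043
```

>>> move_arm(increments=[-1,0,0,0,0,-1,0,0,0,0,-1,0,0,0,0,-1,0,0,0,0,-1,0,0,0,0,-1,0,0,0,0,-1,0,0,0,0,-1,0,0,0,0])

```text
time_s: 39.85
tool_pos: [0.4389, -0.0131, 0.1851]
ee_rot: [-179.9, -0.1, -50.0]
wrist_force: [-1.1, -0.4, 5.9]
grip_width: 0.025
```

>>> move_arm(increments=[-1,0,0,0.6,0,-1,0,0,0.9,0,-1,0,0,0.9,0,-1,0,0,0.9,0,-1,0,0,0.9,0,-1,0,0,0.3,0,-1,0,0,0,0,-1,0,0,0,0])

```text
time_s: 40.65
tool_pos: [0.4383, -0.0132, 0.2951]
ee_rot: [179.9, 0.1, -50.1]
wrist_force: [0.7, 0.5, -0.3]
grip_width: 0.0246
```

>>> move_arm(increments=[-1,0.075,-0.93,0,0,-1,0.075,-0.93,0,0,-1,0.075,-0.93,0,0,-1,0.075,-0.93,0,0,-1,0.075,-0.93,0,0,-1,0.075,-0.93,0,0,-1,0.075,-0.93,0,0,-1,0.075,-0.93,0,0])

```text
time_s: 41.45
tool_pos: [0.4533, -0.2001, 0.2947]
ee_rot: [179.9, 0.1, -50.1]
wrist_force: [1.3, -0.1, -0.2]
grip_width: 0.0248
```

>>> move_arm(increments=[-1,0.075,-0.93,0,0,-1,0.075,-0.93,0,0,-1,0.075,-0.93,0,0,-1,0.075,-0.93,0,0,-1,0.075,-0.93,0,0,-1,0.075,-0.93,0,0,-1,0.075,-0.93,0,0,-1,0.075,-0.93,0,0])

```text
time_s: 42.25
tool_pos: [0.4683, -0.3861, 0.2944]
ee_rot: [179.9, 0.2, -50.1]
wrist_force: [0.8, -0.1, -0.2]
grip_width: 0.0249
```

>>> move_arm(increments=[-1,0,0,0,0,-1,0,0,-0.8,0,-1,0,0,-0.8,0,-1,0,0,-0.8,0,-1,0,0,-0.2,0,-1,0,0,0,0,0,0,0,0,0,0,0,0,0,0])

```text
time_s: 43.05
tool_pos: [0.4689, -0.3853, 0.2331]
ee_rot: [-180.0, -0.1, -50.0]
wrist_force: [-0.8, 0.6, -0.1]
grip_width: 0.0426
```

>>> move_arm(increments=[0,0,0,0,0,0,0,0,0.8,0,0,0,0,0.8,0,0,0,0,0.8,0,0,0,0,0.8,0,0,0,0,0,0,0,0,0,0,0,0,0,0,0,0])

```text
time_s: 43.85
tool_pos: [0.4685, -0.3851, 0.3107]
ee_rot: [180.0, 0.1, -50.1]
wrist_force: [0.3, 0.3, 0.4]
grip_width: 0.0427
```

>>> move_arm(increments=[0,0,0.908,0,-0.072,0,0,0.908,0,-0.072,0,0,0.908,0,-0.072,0,0,0.908,0,-0.072,0,0,0.908,0,-0.072,0,0,0.908,0,-0.072,0,0,0.908,0,-0.072,0,0,0.908,0,-0.072])

```text
time_s: 44.65
tool_pos: [0.4683, -0.2027, 0.3106]
ee_rot: [179.9, 0.0, -83.2]
wrist_force: [-0.3, 0.9, 0.8]
grip_width: 0.0428
```

>>> move_arm(increments=[0,0,0.908,0,-0.072,0,0,0.908,0,-0.072,0,0,0.908,0,-0.072,0,0,0.908,0,-0.072,0,0,0.908,0,-0.072,0,0,0.908,0,-0.072,0,0,0.908,0,-0.072,0,0,0.908,0,-0.072])

```text
time_s: 45.45
tool_pos: [0.4683, -0.0212, 0.3107]
ee_rot: [179.9, -0.1, -116.2]
wrist_force: [-0.2, 0.1, -0.5]
grip_width: 0.043
```

>>> move_arm(increments=[0,0,0.908,0,-0.072,0,0,0.908,0,-0.072,0,0,0.908,0,-0.072,0,0,0.908,0,-0.072,0,0,0.908,0,-0.072,0,0,0.908,0,-0.072,0,-0.1,0.908,0,-0.072,0,0,0.908,0,-0.072])

```text
time_s: 46.25
tool_pos: [0.4657, 0.1604, 0.3107]
ee_rot: [180.0, -0.1, -149.2]
wrist_force: [0.5, -0.1, 0.4]
grip_width: 0.0425
```

Run:
```python
from h import *
im=optics.read_camera('side'); t=optics.read_camera('top'); cv2.imwrite('pics/t7.png',t[:,:,::-1])
print(arm.read_state()['tool_pos'],fill('side',im,(312,294),.024,9)[:3])
v=np.hstack([cv2.resize(t[140:280,320:460],(300,300),interpolation=cv2.INTER_CUBIC),cv2.resize(im[120:380,170:430],(300,300),interpolation=cv2.INTER_CUBIC)]);cv2.imwrite('pics/v7.png',v[:,:,::-1])
```

```text
[0.46576341 0.16128412 0.31044575] (array([465.6, 160.1]), array([17.7, 39. ], dtype=float32), 33.2)
```

View pics/v7.png

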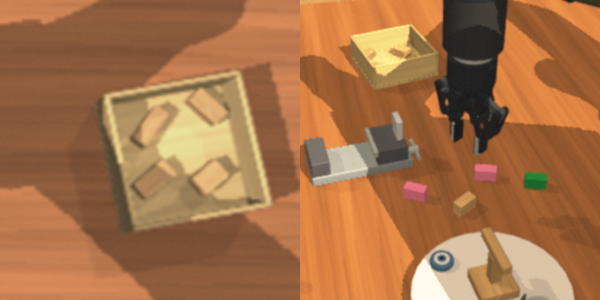

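Four offcuts lie in the box, one in each corner. E is untouched at panel (464,204). Picking up E.

>>> move_arm(increments=[0,0,0,-0.9,0,0,0,0,-0.9,0,0,0,0,-0.9,0,0,0,0,-0.9,0,0,0,0,-0.8,0,0,0,0,-0.5,0,0,0,0,-0.25,0,0,0,0,0,0])

```text
time_s: 47.15
tool_pos: [0.466, 0.1592, 0.1823]
ee_rot: [-180.0, -0.1, -149.1]
wrist_force: [0.3, 0.1, -0.4]
grip_width: 0.0429
```

>>> move_arm(increments=[0,0,0,0,0,-1,0,0,0,0,-1,0,0,0,0,-1,0,0,0,0,-1,0,0,0,0,-1,0,0,0,0,-1,0,0,0,0,-1,0,0,0,0])

```text
time_s: 47.95
tool_pos: [0.4664, 0.1598, 0.184]
ee_rot: [-180.0, 0.1, -149.0]
wrist_force: [0.4, 0.5, 5.4]
grip_width: 0.0191
```

>>> move_arm(increments=[-1,0,0,0.6,0,-1,0,0,0.9,0,-1,0,0,0.9,0,-1,0,0,0.9,0,-1,0,0,0.9,0,-1,0,0,0.7,0,-1,0,0,0,0,-1,0,0,0,0])

```text
time_s: 48.75
tool_pos: [0.4659, 0.1596, 0.3048]
ee_rot: [180.0, -0.0, -149.1]
wrist_force: [0.5, 0.3, -0.6]
grip_width: 0.0191
```

>>> move_arm(increments=[-1,0.05,-0.847,0,0,-1,0.05,-0.847,0,0,-1,0.05,-0.847,0,0,-1,0.05,-0.847,0,0,-1,0.05,-0.847,0,0,-1,0.05,-0.847,0,0,-1,0.05,-0.847,0,0,-1,0.05,-0.847,0,0])

```text
time_s: 49.55
tool_pos: [0.4757, -0.0107, 0.3037]
ee_rot: [179.9, -0.1, -149.1]
wrist_force: [0.9, 0.3, -0.0]
grip_width: 0.0189
```

>>> move_arm(increments=[-1,0.05,-0.847,0,0,-1,0.05,-0.847,0,0,-1,0.05,-0.847,0,0,-1,0.05,-0.847,0,0,-1,0.05,-0.847,0,0,-1,0.05,-0.847,0,0,-1,0.05,-0.847,0,0,-1,0.05,-0.847,0,0])

```text
time_s: 50.35
tool_pos: [0.4857, -0.1801, 0.3036]
ee_rot: [179.9, -0.1, -149.1]
wrist_force: [0.1, -0.2, -0.5]
grip_width: 0.0188
```

>>> move_arm(increments=[-1,0.05,-0.847,0,0,-1,0.05,-0.847,0,0,-1,0.05,-0.847,0,0,-1,0.05,-0.847,0,0,-1,0.05,-0.847,0,0,-1,0.05,-0.847,0,0,-1,0.05,-0.847,0,0,-1,0.05,-0.847,0,0])

```text
time_s: 51.15
tool_pos: [0.4958, -0.3494, 0.3033]
ee_rot: [179.8, -0.1, -149.1]
wrist_force: [0.0, 0.7, -0.2]
grip_width: 0.0187
```

>>> move_arm(increments=[-1,0,0,0,0,-1,0,0,-0.8,0,-1,0,0,-0.8,0,-1,0,0,-0.8,0,-1,0,0,-0.7,0,-1,0,0,0,0,0,0,0,0,0,0,0,0,0,0])

```text
time_s: 51.95
tool_pos: [0.4964, -0.3486, 0.2291]
ee_rot: [-179.9, 0.0, -149.0]
wrist_force: [0.5, -0.2, 0.3]
grip_width: 0.0429
```

>>> move_arm(increments=[0,0,0,0,0,0,0,0,0.8,0,0,0,0,0.8,0,0,0,0,0.8,0,0,0,0,0.7,0,0,0,0,0,0,0,0,0,0,0,0,0,0,0,0])

```text
time_s: 52.75
tool_pos: [0.4959, -0.3485, 0.3044]
ee_rot: [179.9, -0.0, -149.1]
wrist_force: [-0.1, 0.7, 1.0]
grip_width: 0.0428
```

All five offcuts are dropped. Now back to the tab to shut the vise.

>>> move_arm(increments=[0,0.137,0.846,0,0.069,0,0.137,0.846,0,0.069,0,0.137,0.846,0,0.069,0,0.137,0.846,0,0.069,0,0.137,0.846,0,0.069,0,0.137,0.846,0,0.069,0,0.137,0.846,0,0.069,0,0.137,0.846,0,0.069])

```text
time_s: 53.55
tool_pos: [0.5234, -0.1785, 0.3043]
ee_rot: [179.9, -0.0, -117.3]
wrist_force: [-0.1, 0.5, 0.4]
grip_width: 0.0427
```

>>> move_arm(increments=[0,0.137,0.846,0,0.069,0,0.137,0.846,0,0.069,0,0.137,0.846,0,0.069,0,0.137,0.846,0,0.069,0,0.137,0.846,0,0.069,0,0.137,0.846,0,0.069,0,0.137,0.846,0,0.069,0,0.137,0.846,0,0.069])

```text
time_s: 54.35
tool_pos: [0.5507, -0.0094, 0.3043]
ee_rot: [179.9, -0.0, -85.6]
wrist_force: [0.4, 0.6, -0.0]
grip_width: 0.0428
```

>>> move_arm(increments=[0,0,0,0,0,0,0,0,-0.6,0,0,0,0,-0.6,0,0,0,0,-0.6,0,0,0,0,-0.6,0,0,0,0,-0.35,0,0,0,0,0,0,0,0,0,0,0])

```text
time_s: 55.15
tool_pos: [0.551, -0.0104, 0.2369]
ee_rot: [-180.0, -0.0, -85.8]
wrist_force: [0.3, -0.2, 0.1]
grip_width: 0.0427
```

>>> move_arm(increments=[-1,0,0,0,0,-1,0,0,0,0,-1,0,0,0,0,-1,0,0,0,0,-1,0,0,0,0,-1,0,0,0,0,-1,0,0,0,0,-1,0,0,0,0], newtons=30)

```text
time_s: 55.95
tool_pos: [0.5511, -0.0102, 0.2376]
ee_rot: [-179.9, -0.0, -85.8]
wrist_force: [-1.2, 0.3, 5.8]
grip_width: 0.0117
```

>>> move_arm(increments=[-1,0.2,0.015,0,0,-1,0.2,0.015,0,0,-1,0.2,0.015,0,0,-1,0.2,0.015,0,0,-1,0.2,0.015,0,0,-1,0.2,0.015,0,0,-1,0.2,0.015,0,0,-1,0.2,0.015,0,0])

```text
time_s: 56.75
tool_pos: [0.591, -0.0071, 0.2375]
ee_rot: [-180.0, -0.0, -85.8]
wrist_force: [-4.2, 2.1, 6.5]
grip_width: 0.0113
```

>>> move_arm(increments=[-1,0.2,0.015,0,0,-1,0.2,0.015,0,0,-1,0.2,0.015,0,0,-1,0.2,0.015,0,0,-1,0.2,0.015,0,0,-1,0.2,0.015,0,0,-1,0.2,0.015,0,0,-1,0,0,0,0])

```text
time_s: 57.55
tool_pos: [0.6264, -0.0044, 0.2376]
ee_rot: [-179.9, -0.0, -85.8]
wrist_force: [-0.6, 1.6, 5.4]
grip_width: 0.0118
```

>>> move_arm(increments=[-1,0.05,0.004,0,0,-1,0.05,0.004,0,0,-1,0.05,0.004,0,0,-1,0.03,0.002,0,0,-1,0,0,0,0,-1,0,0,0,0,-1,0,0,0,0,-1,0,0,0,0])

```text
time_s: 58.35
tool_pos: [0.6305, -0.0041, 0.2376]
ee_rot: [-180.0, -0.0, -85.8]
wrist_force: [-1.9, 1.4, 6.9]
grip_width: 0.0112
```

>>> move_arm(increments=[-1,0.04,0.003,0,0,-1,0.04,0.003,0,0,-1,0.02,0.001,0,0,-1,0,0,0,0,-1,0,0,0,0,-1,0,0,0,0,-1,0,0,0,0,-1,0,0,0,0])

```text
time_s: 59.15
tool_pos: [0.6326, -0.0039, 0.2376]
ee_rot: [180.0, -0.0, -85.8]
wrist_force: [-4.1, 2.4, 7.8]
grip_width: 0.0114
```

>>> move_arm(increments=[-0.5,0,0,0,0,0,0,0,0,0,0,0,0,0,0,0,0,0,0,0,0,0,0,0.8,0,0,0,0,0.9,0,0,0,0,0.9,0,0,0,0,0.9,0])

```text
time_s: 59.95
tool_pos: [0.6328, -0.0042, 0.3248]
ee_rot: [180.0, -0.0, -85.8]
wrist_force: [-0.2, 0.2, 0.3]
grip_width: 0.0424
```

>>> move_arm(increments=[0,-0.8,-0.3,0.5,0,0,-0.8,-0.3,0.5,0,0,-0.8,-0.3,0.5,0,0,-0.8,-0.3,0.3,0,0,-0.8,-0.3,0,0,0,-0.8,-0.3,0,0,0,-0.8,-0.3,0,0,0,0,0,0,0])

```text
time_s: 60.75
tool_pos: [0.4914, -0.0573, 0.37]
ee_rot: [-179.9, 0.0, -85.8]
wrist_force: [1.1, -1.2, 0.6]
grip_width: 0.0425
```

Run:
```python
from h import *
im=optics.read_camera('side'); t=optics.read_camera('top')
print(arm.read_state()['tool_pos'])
v=np.hstack([cv2.resize(t[90:290,60:460],(480,240),interpolation=cv2.INTER_CUBIC),np.zeros((240,320,3),np.uint8)])
v=np.vstack([v,cv2.resize(im[120:420,160:560],(800,600),interpolation=cv2.INTER_CUBIC)[:360]]); v[:240,480:]=cv2.resize(im[240:420,250:430],(320,240))
cv2.imwrite('pics/v8.png',v[:,:,::-1])
```

```text
[ 0.49277617 -0.05667245  0.3694813 ]
```

View pics/v8.png

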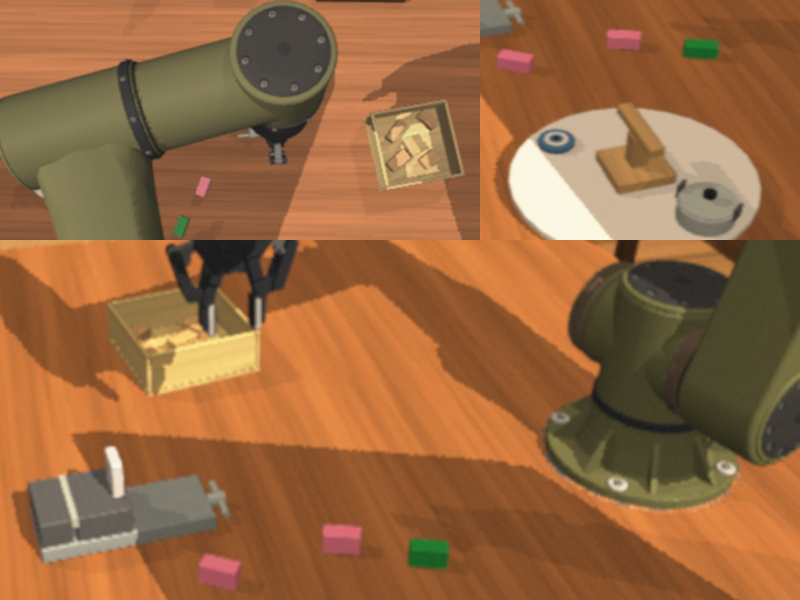

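The vise is shut, with the lip line at (68,500) against the fixed jaw. Five offcuts lie inside the box, and the stand is upright mid-tray with the pot and eye in place. Handing in.

```bash
python3 -c "
from rig import arm
s=arm.read_state();print(s['time_s'],s['wrist_force']);print(arm.hand_in())"
```

```text
60.85 [ 0.02350424 -1.22820479 -0.55950317]
the job is handed in; nothing more can be done
None
```

The job is done and handed in at about 61 s of the 208 s allowed; no verdict is reported.

- **Jaw and stand:** I slid the jaw open 25 mm with the stand still in its seat. I then lifted the stand out and lowered it onto the middle of the lazy Susan. On touchdown the wrist force changed by only about 3 N.
- **Offcuts:** all five were present. I dropped each one into the scrap box and left the pink and green look-alikes alone.
- **Vise:** I gripped the tab again and pushed the jaw shut, a travel of about 81.5 mm.

**Last checks:** the final pictures show:
- the stand upright in the middle of the tray
- the pot and glass eye looking unmoved
- five blocks inside the box
- the jaw's lip against the fixed jaw
- the arm clear of everything

No check failed or disagreed. The jaw opening of about 0 mm is worked out from how far the tool moved and the picture, not measured directly. I judged the offcuts to be below the rim by eye.

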